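Shut the tagged valve in the gas box

ROBOT

A 7-joint arm with a two-finger parallel gripper is mounted at the origin on a cart in front of the work surface, level with it; the furniture and walls round the work are solid. World frame = base frame: x ahead of the robot, y to its left, z up, the work surface at z = 0. Lengths are in m, angles in rad, forces in N, time in s.
With the tool pointing down it reaches from about 0.425 to 0.8 m from the base axis. Payload 8.3 kg.
Tool frame: the origin (TCP) lies midway between the tips of the shut fingers; the grasp point (between the pads) lies 19 mm behind it; z points along the fingers, y is the direction in which the jaws open and shut (so a half turn about z gives the same grasp; the last joint's range is limited). The gripper opens to 85 mm and grips with 20 to 120 N. Pads are 22 mm wide; open, the fingers measure 114 mm over their backs; the gripper's body (76 mm by 85 mm) begins 54 mm behind the grasp point. The pads swing forward as they close: fully open they stand 13 mm farther back than shut.
Start: joints at [1.116, 0.383, 0.016, 1.37, -0.006, 1.388, -0.046], TCP at [0.239, -0.578, 0.231] pointing down, gripper open.
Joint ranges: [-2.95, 2.95], [-0.25, 2.06], [-1.52, 1.56], [0.18, 2.33], [-1.44, 4.58], [0.02, 2.06], [-3.01, 3.01]. Speed limits (rad/s): [2.39, 2.39, 3.01, 3.01, 3.14, 3.14, 3.14].

INTERFACE

Orientations are given as a 3x3 rotation matrix whose columns are the frame's x, y, z axes.
In Python, from station import * gives the robot as it stands. The module is installed in compiled form; this text tells all that it offers.
- The arm moves only by the tool send_rows, never from a script. Its argument "rows" is a list of rows, each a list of 3 entries, a list of its own where there are three numbers: the shift along the tool's x, y, z in m, then the turn, a rotation vector about the tool's x, y, z in degrees, then the opening, from 0 (shut) to 1 (fully open). A call has exactly 8 rows; each row shifts and turns the commanded pose from where the row before left it, along the tool's axes as they then stand; what a row does not reach is not made up. A row lasts 1/8 s, in which the tool goes at most 62.5 mm and 10.7 degrees, less where a joint would pass 70% of its speed; a pose out of reach is approached as far as the arm can. A call with a gripper value outside its range is refused whole. The fingers move at their own pace and stop on an object; the grip force is fixed at half the most. Time passes only in rows, so rows that do not move let the fingers close, or fill a call up. It gives the time, the measured TCP pose, the force and the opening at its end, in the units of the state.
- state(): the state, without advancing time (a new reading comes with each control period).
- capture(name): name is "side" or "top"; returns a dict with "color" (420x560x3 uint8, blue, green, red), "fx", "fy", "cx", "cy" (pixels), "R" (3x3) and "t" (3): a world point X has camera coordinates R X + t. Camera axes: x right, y down, z forward; pixel columns grow to the right and rows downward; lengths in m; the calibration is good to about 2 mm. A picture is of the moment at which its call begins. There is no depth.
- close_job(): hands the job in, once; it reports no verdict.
Trained networks look in a picture, given as the dict that the camera call returned (one of the last four; its "shot" number tells which), for a name from the list of things; names that differ only in an ending like _2 or _b are one class to them, and where a whole thing is asked for, a point or a joint stands for the part that bears it (a point fixed in the world has none). Each returns a list of dicts, best first, with "conf" (0 to 1); they miss things now and then, are a little off and sometimes report something else, mostly with a low value. They report only what shows in the picture. A call takes as long as a camera call.
- spot_in(picture, query): "box" ([left, top, right, bottom] in pixels, round what is visible of it).
- trace(picture, query): "pixels" (420x560 bool, what is visible of it) and "box" ([left, top, right, bottom] in pixels, round what is visible of it).
The state is a dict: "time": time; "q": joint angles; "qvel": joint speeds; "joint_efforts": joint torques, N m; "eef_pos": TCP position; "eef_rot": TCP orientation; "ft_force": force on the tool from outside, world axes, zero at the start; "torque": the same for the moment, N m; "grip_width": opening from 0.0 (shut) to 1.0 (fully open).
Only numpy, scipy, OpenCV 4.12 (cv2) and the standard library are available. Lean on these libraries where they do the work, as an engineer would, in place of code of your own. Each camera call takes 0.05 s, during which the arm holds its last target.

TASK

An outlet of the gas distribution box is due for service and has to be isolated: with your fingertips push the box's flat sliding cover all the way back by its rib, then push the lever of the valve that carries the round metal tag a quarter turn clockwise until it is fully shut. Only push, do not grip or lift anything; leave the cover open, the other two levers as they are, and the things standing about where they are.

Things in the scene. Friction and masses are not known exactly. Their poses are not given: they have to be found in the camera images.
- valve_box: grey sheet-metal gas box fixed on the worktop, 290 mm deep (its x), 310 mm wide (its y). Origin: centre of its underside. x points from the front (three outlet couplings, robot's side) to the rear (gauge and regulator knob on a 98 mm high housing, not to be used), y left, z up. Steel rails, 84 mm high, run along both sides. Rear half: fixed deck over which the cover slides.
- bay (a point): middle of the valve bay's floor (9 mm high) in the box's front half, under the cover; bay 122 mm along box x, 286 mm between the rails, front wall 73 mm high. Three valves stand 26 mm behind this point, at box y -90, -8 and +74 mm from it, in changing order. Pipes and valves under the levers reach 44 mm, the levers' undersides are at 56 mm.
- cover (a joint): travel of the flat cover in m along the box's x (away from the outlets): 0 = shut over the valve bay, 0.118 = fully back at its stop, bay wholly open. Starts 0 to 15 mm open. About 3 N of friction; stays where it is left; cannot be lifted off. Fully back means beyond 0.106.
- cover_rib (a point): middle of the top of the finger rib on the aluminium sliding cover, moving with it. The rib is a bar across the box, 110 mm long (box y), 12 mm thick (its near face is 6 mm in front of this point), 18 mm high; its top is 97 mm, the cover plate's top 79 mm above the worktop. The plate reaches 63 mm in front of this point and 62 mm behind it.
- pivot_tagged (a point): turning axis of the tagged valve, a brass quarter-turn ball valve. The point lies on the lever's turning axis, halfway through the lever's thickness, 60 mm above the worktop. Its lever alone carries a round flat aluminium tag, 19 mm across and 2.5 mm thick, riveted on top of the black grip, 43 mm from the axis (tag's top 68 mm above the worktop).
- tip_tagged (a point): point in the tagged lever, 55 mm from the turning axis and 5 mm short of its free end. The lever reaches 60 mm from the axis: a narrow steel neck (12 mm wide) and, from 22 to 60 mm, a flat black grip 20 mm wide and 9 mm thick (56 to 65 mm above the worktop).
- lever_tagged (a joint): angle of the tagged lever in rad, growing clockwise seen from above: 0 = open, pointing straight to the front of the box (box -x); 1.571 = shut, at its stop, pointing to the box's left (box +y), across its pipe. Starts at 0 to 0.2; turns with about 0.12 N m of friction (3 N at 42 mm) and stays where it is left. Shut means beyond 1.48.
- pivot_plain1 (a point): turning axis of an untagged valve, a brass quarter-turn ball valve. The point lies on the lever's turning axis, halfway through the lever's thickness, 60 mm above the worktop.
- tip_plain1 (a point): point in that valve's lever, 55 mm from its axis; the lever is the same but without a tag, pointing to the front of the box or up to 0.15 rad clockwise of that. Must not be moved.
- pivot_plain2 (a point): turning axis of the other untagged valve, a brass quarter-turn ball valve. The point lies on the lever's turning axis, halfway through the lever's thickness, 60 mm above the worktop.
- tip_plain2 (a point): point in that valve's lever, 55 mm from its axis; same lever without a tag, pointing to the front of the box or up to 0.15 rad clockwise of that. Must not be moved.
- specimen_cup: loose specimen cup with red lid, 65 mm across, 66 mm high, standing right of the box. Origin at the centre of its underside. To be left alone.
- vial: loose white vial with green cap, 26 mm across, 78 mm high, right of the specimen cup. Origin at the centre of its underside. To be left alone.
- tube_rack: loose orange tube rack, 49 x 143 x 62 mm, on the right near the front. Origin at the centre of its underside. To be left alone.
- tube_one: blood tube with purple stopper, 16 mm across, 77 mm long, standing in the rack. Origin at its lower end. To be left alone.
- tube_two: blood tube with green stopper, 16 mm across, 77 mm long, standing in the rack. Origin at its lower end. To be left alone.
- pen: pen, 137 mm long, 12 mm thick, lying on the right near the front. Origin at the middle of its underside. To be left alone.
- stain_bottle: white dropper bottle, 36 mm across, 97 mm high, between centrifuge and analyser. Origin at the centre of its underside. To be left alone.

How it is judged:
By the outcome, as a careful person would: the job done as asked, in the order asked, and still so for the second after the job is handed in, with the robot touching nothing.
It also fails if it takes over 48 s, if anything falls off the work surface, if the arm or the gripper's body presses on something with over 40 N, if the wrist force passes 120 N, or if a joint passes its speed limit or range.

## Working session

There is one attempt and no reset: what is moved stays moved. The work goes in short steps, Python scripts to look and compute and a tool call to move; the robot and the scene stay as the last step left them, time stands still between calls to the robot, and variables do not carry over. Pictures are saved under pics/ and viewed, and the job is handed in when it is done.

Besides the shell and the picture viewer there is one more tool, called after ">>>" as name(argument=value, ...), one argument or row to a line, values as JSON. send_rows: Moves the arm, as the interface text tells. Its arguments: {"type":"object","properties":{"rows":{"type":"array","items":{"type":"array"}}},"required":["rows"]}

```bash
mkdir -p pics; cat > h.py <<'E'
from station import *
import numpy as np, cv2
def ray(c,u,v):
    d=np.array([(u-c["cx"])/c["fx"],(v-c["cy"])/c["fy"],1.0]); R=np.array(c["R"]);t=np.array(c["t"])
    return -R.T@t, R.T@d
def atz(c,u,v,z):
    o,d=ray(c,u,v); return o+d*(z-o[2])/d[2]
def proj(c,X):
    p=np.array(c["R"])@np.array(X)+np.array(c["t"]); return np.array([c["fx"]*p[0]/p[2]+c["cx"],c["fy"]*p[1]/p[2]+c["cy"]])
E
python3 - <<'E'
from h import *
s=state(); print(s)
for n in("side","top"):
    c=capture(n); cv2.imwrite(f"pics/{n}0.png",c["color"])
    print(n,c["fx"],c["cx"],c["cy"],-np.array(c["R"]).T@np.array(c["t"]),np.round(c["R"],3).tolist())
    for q in("valve_box","cover","cover_rib","lever_tagged","specimen_cup","tube_rack","pen","vial","stain_bottle"):
        print(q,[(np.round(b["box"]).tolist(),round(b["conf"],2)) for b in spot_in(c,q)][:3])
E
```

```text
{'time': 0.0, 'q': array([ 1.11610745,  0.38426754,  0.01634512,  1.37116193, -0.00632299,
        1.38816715, -0.04650827]), 'qvel': array([ 9.83113076e-05, -1.33458126e-03, -9.57472282e-04,  8.53813590e-04,
       -7.48561363e-04,  3.92725669e-04, -4.49235408e-04]), 'joint_efforts': array([-3.65057449e-04, -6.27598214e+01,  8.43610782e-01, -3.71818721e+01,
        1.63337658e-02,  1.43095152e-02, -1.12519632e-05]), 'eef_pos': array([ 0.23851865, -0.57716063,  0.23025678]), 'eef_rot': array([[ 9.24197691e-01,  3.81913691e-01, -7.49425198e-04],
       [ 3.81914426e-01, -9.24195924e-01,  1.80676416e-03],
       [-2.58774714e-06, -1.95602355e-03, -9.99998087e-01]]), 'ft_force': array([ 0.24457608, -0.4972253 ,  0.32935751]), 'torque': array([-0.09908232,  0.0457161 , -0.00558657]), 'grip_width': 0.9974293047993921}
side 463.6982244265044 272.9240158205585 208.88817805452686 [-0.23375684 -1.16429824  0.61998649] [[0.818, -0.574, -0.015], [-0.227, -0.3, -0.926], [0.528, 0.762, -0.376]]
valve_box [([188.0, 152.0, 282.0, 217.0], 0.64)]
cover [([188.0, 175.0, 263.0, 201.0], 0.88)]
cover_rib
[... 394 characters left out ...]
0, 291.0, 351.0, 317.0], 0.46)]
vial [([264.0, 224.0, 269.0, 248.0], 0.68), ([190.0, 174.0, 260.0, 201.0], 0.21)]
stain_bottle [([343.0, 224.0, 356.0, 257.0], 0.58)]
top 431.6761225884788 278.35647719104264 206.97301882123529 [ 0.37231194 -0.09433619  1.36658206] [[0.026, -1.0, -0.009], [-0.992, -0.024, -0.124], [0.124, 0.012, -0.992]]
valve_box [([121.0, 127.0, 240.0, 241.0], 0.88)]
cover [([134.0, 178.0, 233.0, 232.0], 0.76)]
cover_rib [([133.0, 181.0, 232.0, 234.0], 0.82)]
lever_tagged []
specimen_cup [([267.0, 228.0, 285.0, 249.0], 0.62)]
tube_rack [([328.0, 236.0, 375.0, 262.0], 0.78)]
pen []
vial [([291.0, 229.0, 298.0, 236.0], 0.54)]
stain_bottle [([352.0, 177.0, 362.0, 191.0], 0.54)]
```

View pics/top0.png

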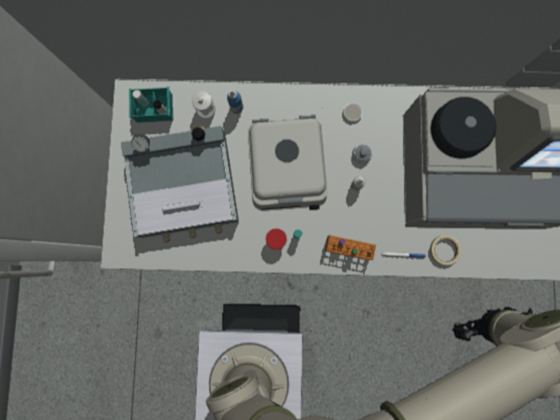

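View pics/side0.png

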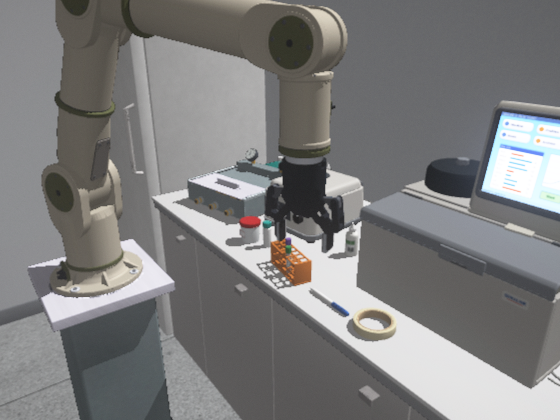

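```bash
python3 - <<'E'
from h import *
a=cv2.imread("pics/top0.png")[115:255,110:310]
cv2.imwrite("pics/top0z.png",cv2.resize(a,None,fx=4,fy=4,interpolation=cv2.INTER_CUBIC))
E
```

```text
(no output)
```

View pics/top0z.png

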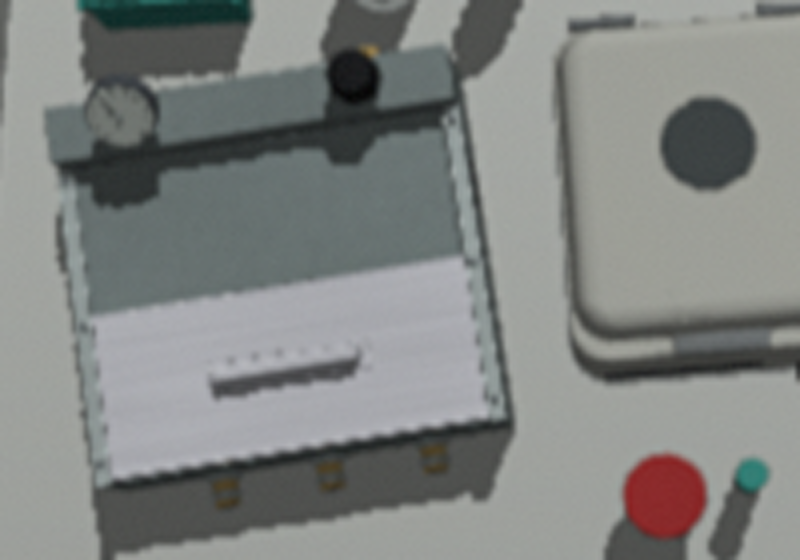

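The top picture shows the shut cover, with the rib at about (163–200, 203–212) and the box turned slightly. No levers are visible yet. Next I'll compute the box pose.

```bash
python3 - <<'E'
from h import *
c=capture("top")
def z(x,y): return 110+(x+.5)/4-.5,115+(y+.5)/4-.5
for n,p,h in [("railFL",(97,487),.084),("railFR",(512,420),.084),("ribFL",(212,379),.097),("ribFR",(358,358),.097),("ribBL",(208,364),.097),("ribBR",(356,343),.097),("coverRL",(88,316),.079),("coverRR",(463,256),.079),("housFL",(55,165),.098),("housFR",(460,100),.098),("cup",(665,495),.066)]:
    print(n,np.round(atz(c,*z(*p),h),4))
E
```

```text
railFL [0.4333 0.3497 0.084 ]
railFR [0.4911 0.0424 0.084 ]
ribFL [0.5149 0.265  0.097 ]
ribFR [0.5333 0.1572 0.097 ]
ribBL [0.526  0.2686 0.097 ]
ribBR [0.5445 0.1592 0.097 ]
coverRL [0.5625 0.3669 0.079 ]
coverRR [0.6155 0.0848 0.079 ]
housFL [0.6742 0.3929 0.098 ]
housFR [0.7316 0.0893 0.098 ]
cup [ 0.439 -0.073  0.066]
```

```bash
cat >> h.py <<'E'
YAW=np.radians(10.6); BX=np.array([np.cos(YAW),np.sin(YAW),0]); BY=np.array([-np.sin(YAW),np.cos(YAW),0])
O=np.array([0.6045,0.2224,0.0])
def b2w(x,y,z): return O+x*BX+y*BY+np.array([0,0,z])
def w2b(p): d=np.array(p)-O; return np.array([d@BX,d@BY,d[2]])
def go(P,yaw=None,s=None):
    s=s or state(); R=s["eef_rot"]; y=np.arctan2(R[1,0],R[0,0])
    print("t",round(s["time"],2),"pos",np.round(s["eef_pos"],4),"box",np.round(w2b(s["eef_pos"]),4),"yaw",np.degrees(y).round(2),"tilt",np.round(R[:,2],4),"F",np.round(s["ft_force"],1),"g",round(s["grip_width"],3))
    sh=R.T@(np.array(P)-s["eef_pos"]); print(" shift mm",np.round(sh*1000,1),"turn z deg", None if yaw is None else np.degrees(y-yaw).round(2))
E
python3 - <<'E'
from h import *
print(b2w(-.13,0,.2))
go([.46,-.25,.22],YAW)
E
```

```text
[0.4767184  0.19848632 0.2       ]
t 1.05 pos [ 0.2387 -0.5776  0.2313] box [-0.5067 -0.7191  0.2313] yaw 22.45 tilt [ 0.  0. -1.] F [-0.   0.1  0.4] g 1.002
 shift mm [ 329.7 -218.3   11.3] turn z deg 11.85
```

>>> send_rows(
  rows=[
    [[0.041,-0.027,0.001],[0,0,0],0],
    [[0.041,-0.027,0.001],[0,0,0],0],
    [[0.041,-0.027,0.001],[0,0,0],0],
    [[0.041,-0.027,0.001],[0,0,0],0],
    [[0.041,-0.027,0.001],[0,0,0],0],
    [[0.041,-0.027,0.001],[0,0,0],0],
    [[0.041,-0.027,0.001],[0,0,6],0],
    [[0.041,-0.027,0.001],[0,0,6],0],
  ],
)

```text
time: 2.05
eef_pos: [0.4641, -0.2545, 0.2237]
eef_rot: [[0.984, 0.178, 0.001], [0.178, -0.984, -0.0], [0.0, 0.001, -1.0]]
ft_force: [0.6, -0.7, -0.3]
grip_width: 0.001
```

```bash
python3 - <<'E'
from h import *
go(b2w(-.13,0,.18),YAW)
E
```

```text
t 2.05 pos [ 0.4641 -0.2545  0.2237] box [-0.2257 -0.4429  0.2237] yaw 10.24 tilt [ 6.e-04 -4.e-04 -1.e+00] F [ 0.6 -0.7 -0.3] g 0.001
 shift mm [  93.  -443.5   43.5] turn z deg -0.36
```

>>> send_rows(
  rows=[
    [[0.0115,-0.0555,0.0],[0,0,0],0],
    [[0.0115,-0.0555,0.0],[0,0,0],0],
    [[0.0115,-0.0555,0.0],[0,0,0],0],
    [[0.0115,-0.0555,0.0],[0,0,0],0],
    [[0.0115,-0.0555,0.0],[0,0,0],0],
    [[0.0115,-0.0555,0.0],[0,0,0],0],
    [[0.0115,-0.0555,0.01],[0,0,0],0],
    [[0.0115,-0.0555,0.03],[0,0,0],0],
  ],
)

```text
time: 3.05
eef_pos: [0.4745, 0.1982, 0.1854]
eef_rot: [[0.984, 0.181, 0.004], [0.181, -0.984, 0.001], [0.005, -0.0, -1.0]]
ft_force: [1.3, -1.3, 0.2]
grip_width: -0.001
```

```bash
python3 - <<'E'
from h import *
go(b2w(-.13,0,.087),YAW)
c=capture("top"); cv2.imwrite("pics/top1.png",cv2.resize(c["color"][115:255,110:310],None,fx=4,fy=4,interpolation=cv2.INTER_CUBIC))
go(b2w(-.13,0,.087),YAW)
E
```

```text
t 3.05 pos [0.4745 0.1982 0.1854] box [-0.1323  0.0002  0.1854] yaw 10.41 tilt [ 0.0044  0.0012 -1.    ] F [ 1.3 -1.3  0.2] g -0.001
 shift mm [ 1.8  0.2 98.4] turn z deg -0.19
t 3.1 pos [0.4702 0.2057 0.1808] box [-0.1351  0.0083  0.1808] yaw 10.91 tilt [-0.0024  0.0039 -1.    ] F [-3.7  4.3 -2.3] g 0.004
 shift mm [ 5.2  8.7 93.7] turn z deg 0.31
```

View pics/top1.png

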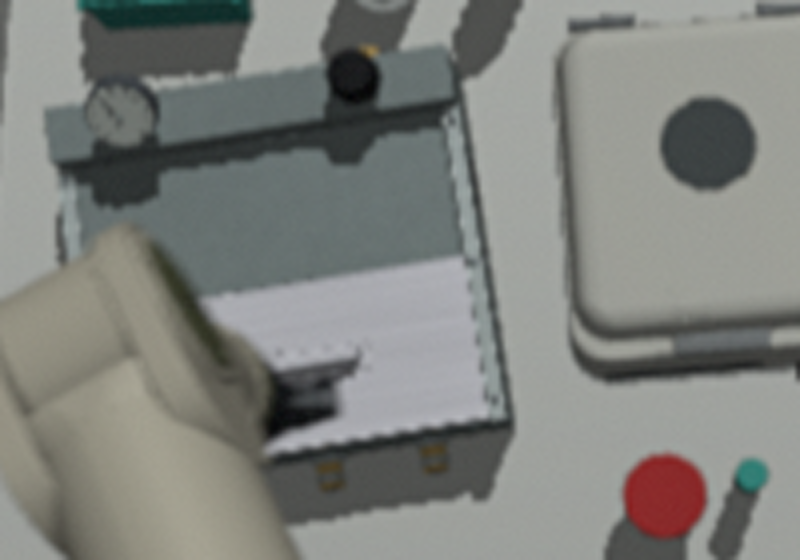

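The gripper is in front of the rib, which is visible at zoom (275–360, 350). I'll lower it.

>>> send_rows(
  rows=[
    [[0.0,0.0,0.016],[0,0,0],0],
    [[0.0,0.0,0.02],[0,0,0],0],
    [[0.0,0.0,0.02],[0,0,0],0],
    [[0.0,0.0,0.016],[0,0,0],0],
    [[0.0,0.0,0.01],[0,0,0],0],
    [[0.0,0.0,0.006],[0,0,0],0],
    [[0.0,0.0,0.002],[0,0,0],0],
    [[0.0,0.0,0.0],[0,0,0],0],
  ],
)

```text
time: 4.1
eef_pos: [0.4736, 0.1962, 0.0944]
eef_rot: [[0.983, 0.181, 0.001], [0.181, -0.983, 0.0], [0.001, -0.0, -1.0]]
ft_force: [-1.1, -0.5, 0.1]
grip_width: -0.0
```

```bash
python3 - <<'E'
from h import *
go(b2w(-.0,0,.088),YAW)
c=capture("side"); cv2.imwrite("pics/side1.png",cv2.resize(c["color"][130:270,160:360],None,fx=4,fy=4,interpolation=cv2.INTER_CUBIC))
E
```

```text
t 4.1 pos [0.4736 0.1962 0.0944] box [-0.1335 -0.0017  0.0944] yaw 10.45 tilt [ 6.e-04  3.e-04 -1.e+00] F [-1.1 -0.5  0.1] g -0.0
 shift mm [133.5  -2.    6.5] turn z deg -0.15
```

View pics/side1.png

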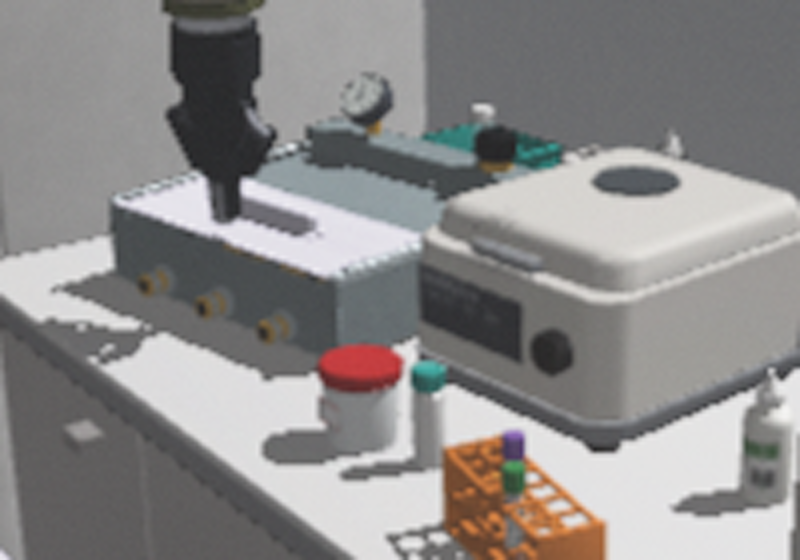

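>>> send_rows(
  rows=[
    [[0.0,0.0,0.004],[0,0,0],0],
    [[0.008,0.0,0.003],[0,0,0],0],
    [[0.016,0.0,0.0],[0,0,0],0],
    [[0.018,0.0,0.0],[0,0,0],0],
    [[0.018,0.0,0.0],[0,0,0],0],
    [[0.018,0.0,0.0],[0,0,0],0],
    [[0.018,0.0,0.0],[0,0,0],0],
    [[0.018,0.0,0.0],[0,0,0],0],
  ],
)

```text
time: 5.15
eef_pos: [0.5854, 0.2171, 0.0866]
eef_rot: [[0.983, 0.182, -0.002], [0.182, -0.983, -0.0], [-0.002, -0.0, -1.0]]
ft_force: [-4.6, 0.7, 3.0]
grip_width: 0.002
```

```bash
python3 - <<'E'
from h import *
go(b2w(.025,0,.088),YAW)
E
```

```text
t 5.15 pos [0.5854 0.2171 0.0866] box [-0.0198 -0.0017  0.0866] yaw 10.48 tilt [-2.e-03 -2.e-04 -1.e+00] F [-4.6  0.7  3. ] g 0.002
 shift mm [44.7 -1.8 -1.5] turn z deg -0.12
```

>>> send_rows(
  rows=[
    [[0.006,0.0,0.0],[0,0,0],0],
    [[0.006,0.0,0.0],[0,0,0],0],
    [[0.005,0.0,0.0],[0,0,0],0],
    [[0.005,0.0,0.0],[0,0,0],0],
    [[0.004,0.0,0.0],[0,0,0],0],
    [[0.003,0.0,0.0],[0,0,0],0],
    [[0.002,0.0,0.0],[0,0,0],0],
    [[0.0,0.0,0.0],[0,0,0],0],
  ],
)

```text
time: 6.15
eef_pos: [0.6163, 0.2222, 0.0872]
eef_rot: [[0.983, 0.181, 0.001], [0.181, -0.983, 0.0], [0.001, 0.0, -1.0]]
ft_force: [-1.1, 0.1, -1.8]
grip_width: -0.001
```

```bash
python3 - <<'E'
from h import *
go(b2w(.025,0,.088),YAW)
E
```

```text
t 6.15 pos [0.6163 0.2222 0.0872] box [ 0.0116 -0.0024  0.0872] yaw 10.43 tilt [ 6.e-04  0.e+00 -1.e+00] F [-1.1  0.1 -1.8] g -0.001
 shift mm [13.4 -2.4 -0.8] turn z deg -0.17
```

>>> send_rows(
  rows=[
    [[0.002,0.0,0.0],[0,0,0],0],
    [[0.002,0.0,0.0],[0,0,0],0],
    [[0.002,0.0,0.0],[0,0,0],0],
    [[0.002,0.0,0.0],[0,0,0],0],
    [[0.002,0.0,0.0],[0,0,0],0],
    [[0.002,0.0,0.0],[0,0,0],0],
    [[0.001,0.0,0.0],[0,0,0],0],
    [[0.0,0.0,0.0],[0,0,0],0],
  ],
)

```text
time: 7.15
eef_pos: [0.6277, 0.2244, 0.0871]
eef_rot: [[0.983, 0.182, -0.002], [0.182, -0.983, -0.001], [-0.002, 0.001, -1.0]]
ft_force: [-8.1, -3.6, 3.6]
grip_width: -0.0
```

```bash
python3 - <<'E'
from h import *
go(b2w(.025,0,.088),YAW)
c=capture("side"); cv2.imwrite("pics/side2.png",cv2.resize(c["color"][130:270,160:360],None,fx=4,fy=4,interpolation=cv2.INTER_CUBIC))
E
```

```text
t 7.15 pos [0.6277 0.2244 0.0871] box [ 0.0232 -0.0023  0.0871] yaw 10.46 tilt [-0.0022 -0.001  -1.    ] F [-8.1 -3.6  3.6] g -0.0
 shift mm [ 1.8 -2.3 -0.9] turn z deg -0.14
```

View pics/side2.png

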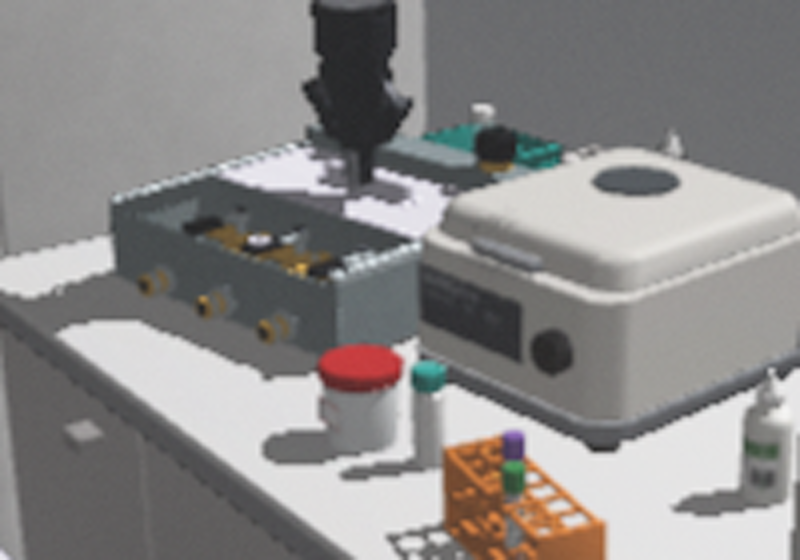

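The bay is open, and the tag (zoom 262,240) is on the middle lever. I'll push a bit further to make sure the cover is at its stop.

>>> send_rows(
  rows=[
    [[0.001,0.0,0.0],[0,0,0],0],
    [[0.001,0.0,0.0],[0,0,0],0],
    [[0.001,0.0,0.0],[0,0,0],0],
    [[0.001,0.0,0.0],[0,0,0],0],
    [[0.001,0.0,0.0],[0,0,0],0],
    [[0.001,0.0,0.0],[0,0,0],0],
    [[0.0,0.0,0.0],[0,0,0],0],
    [[0.0,0.0,0.0],[0,0,0],0],
  ],
)

```text
time: 8.2
eef_pos: [0.628, 0.2245, 0.087]
eef_rot: [[0.983, 0.183, -0.013], [0.183, -0.983, -0.006], [-0.014, 0.003, -1.0]]
ft_force: [-34.7, -12.1, 21.6]
grip_width: 0.002
```

```bash
python3 - <<'E'
from h import *
go(b2w(-.09,0,.15),YAW)
E
```

```text
t 8.2 pos [0.628  0.2245 0.087 ] box [ 0.0235 -0.0023  0.087 ] yaw 10.55 tilt [-0.0129 -0.0057 -0.9999] F [-34.7 -12.1  21.6] g 0.002
 shift mm [-114.3   -2.   -61.4] turn z deg -0.05
```

>>> send_rows(
  rows=[
    [[-0.01,0.0,0.0],[0,0,0],0],
    [[-0.02,0.0,0.0],[0,0,0],0],
    [[-0.02,0.0,-0.03],[0,0,0],0],
    [[-0.02,0.02,-0.05],[0,0,0],0],
    [[-0.02,0.05,-0.03],[0,0,0],0],
    [[0,0.06,0.0],[0,0,0],0],
    [[0,0.06,0.0],[0,0,0],0],
    [[0,0.06,0.0],[0,0,0],0],
  ],
)

```text
time: 9.2
eef_pos: [0.5927, -0.0385, 0.1983]
eef_rot: [[0.983, 0.181, 0.004], [0.181, -0.983, -0.0], [0.004, 0.001, -1.0]]
ft_force: [0.4, 0.4, 0.6]
grip_width: -0.003
```

```bash
python3 - <<'E'
from h import *
c=capture("top"); cv2.imwrite("pics/top2.png",cv2.resize(c["color"][125:255,110:310],None,fx=4,fy=4,interpolation=cv2.INTER_CUBIC))
go(b2w(-.09,0,.15),YAW)
E
```

```text
t 9.25 pos [ 0.5934 -0.0502  0.1975] box [-0.061  -0.2659  0.1975] yaw 9.77 tilt [ 0.0031 -0.006  -1.    ] F [ 0.7 -9.  -0.9] g 0.003
 shift mm [ -32.9 -265.7   45.7] turn z deg -0.83
```

View pics/top2.png

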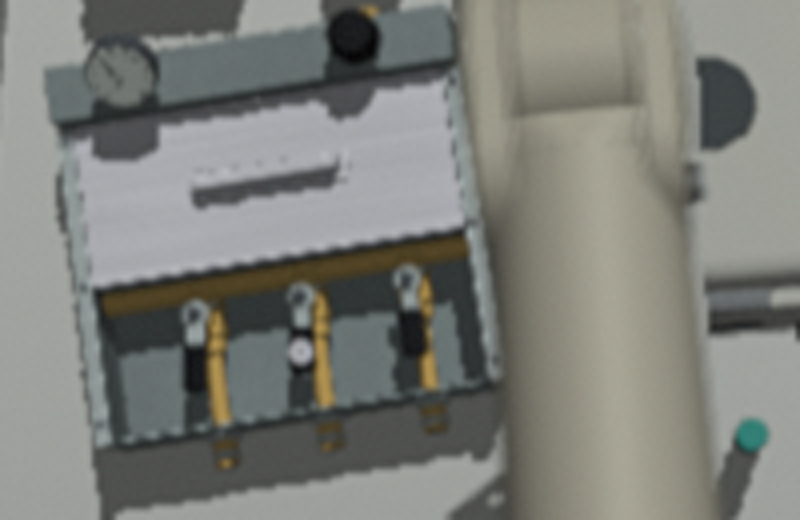

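```bash
python3 - <<'E'
from h import *
c=capture("top")
for q in ("pivot_tagged","tip_tagged","lever_tagged","pivot_plain1"):
    print(q,[(np.round(b["box"]).tolist(),round(b["conf"],2)) for b in spot_in(c,q)][:3])
def z(x,y): return 110+(x+.5)/4-.5,125+(y+.5)/4-.5
for n,p,h in [("piv",(300,296),.064),("tag",(301,351),.068),("end",(301,372),.065),("pivL",(195,316),.064),("endL",(195,391),.065),("pivR",(407,278),.064),("endR",(414,355),.065),("railFL",(97,446),.084),("railFR",(500,380),.084),("bayRL",(103,290),.079),("bayRR",(465,232),.079),("ribFL",(192,187),.097),("ribFR",(338,167),.097)]:
    w=atz(c,*z(*p),h); print(n,np.round(w,4),np.round(w2b(w),4))
cv2.imwrite("pics/top3.png",cv2.resize(c["color"][180:250,125:245],None,fx=6,fy=6,interpolation=cv2.INTER_CUBIC))
E
```

```text
pivot_tagged [([182.0, 193.0, 194.0, 216.0], 0.53)]
tip_tagged [([181.0, 196.0, 192.0, 218.0], 0.56)]
lever_tagged [([185.0, 196.0, 189.0, 218.0], 0.48), ([129.0, 140.0, 226.0, 193.0], 0.15)]
pivot_plain1 [([206.0, 192.0, 220.0, 211.0], 0.76), ([155.0, 195.0, 168.0, 222.0], 0.64)]
piv [0.5533 0.2089 0.064 ] [-0.0528 -0.0039  0.064 ]
tag [0.5106 0.205  0.068 ] [-0.0955  0.0001  0.068 ]
end [0.495  0.2048 0.065 ] [-0.1109  0.0029  0.065 ]
pivL [0.5359 0.2883 0.064 ] [-0.0553  0.0774  0.064 ]
endL [0.4785 0.2846 0.065 ] [-0.1124  0.0843  0.065 ]
pivR [0.5692 0.1277 0.064 ] [-0.0522 -0.0866  0.064 ]
endR [0.51   0.1196 0.065 ] [-0.1118 -0.0837  0.065 ]
railFL [0.4341 0.3497 0.084 ] [-0.1441  0.1565  0.084 ]
railFR [0.4909 0.0513 0.084 ] [-0.1432 -0.1473  0.084 ]
bayRL [0.5521 0.3548 0.079 ] [-0.0271  0.1398  0.079 ]
bayRR [0.6032 0.0827 0.079 ] [-0.027 -0.137  0.079]
ribFL [0.6293 0.2868 0.097 ] [0.0362 0.0587 0.097 ]
ribFR [0.6472 0.1778 0.097 ] [ 0.0338 -0.0517  0.097 ]
```

View pics/top3.png

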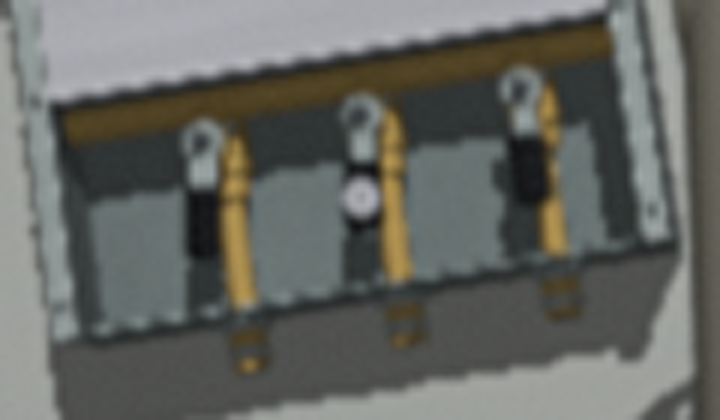

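```bash
python3 - <<'E'
from h import *
go(b2w(-.099,-.042,.13),YAW); print(state()["q"].round(2))
P=np.array([-.053,-.0045]);prev=None
for i in range(0,17):
    th=0.1+(1.571+.06-.1)*i/16; r=.036+.008*i/16
    u=np.array([-np.cos(th),np.sin(th)]);n=np.array([np.sin(th),np.cos(th)])
    t=P+r*u-.01*n-np.array([.011,.0145])
    print(i,round(th,2),(t*1000).round(1), None if prev is None else ((t-prev)*[1000,-1000]).round(1)); prev=t
E
```

```text
t 9.5 pos [ 0.5919 -0.0348  0.1975] box [-0.0597 -0.2505  0.1975] yaw 10.55 tilt [ 1.5e-03  9.0e-04 -1.0e+00] F [-0.8  0.5 -0.3] g 0.002
 shift mm [ -39.6 -208.4   67.6] turn z deg -0.05
[ 0.37  0.37 -0.47  1.5   0.17  1.31 -1.51]
0 0.1 [-100.8  -25.4] None
1 0.2 [-101.7  -21.7] [-0.9 -3.6]
2 0.29 [-102.3  -17.9] [-0.6 -3.8]
3 0.39 [-102.5  -14.1] [-0.2 -3.8]
4 0.48 [-102.3  -10.2] [ 0.2 -3.9]
5 0.58 [-101.7   -6.3] [ 0.6 -3.9]
6 0.67 [-100.7   -2.5] [ 1.  -3.9]
7 0.77 [-99.3   1.3] [ 1.4 -3.8]
8 0.87 [-97.5   5. ] [ 1.8 -3.7]
9 0.96 [-95.4   8.5] [ 2.2 -3.5]
10 1.06 [-92.9  11.8] [ 2.5 -3.3]
11 1.15 [-90.   14.9] [ 2.9 -3.1]
12 1.25 [-86.8  17.7] [ 3.2 -2.8]
13 1.34 [-83.3  20.2] [ 3.5 -2.5]
14 1.44 [-79.5  22.3] [ 3.8 -2.2]
15 1.54 [-75.5  24.1] [ 4.  -1.8]
16 1.63 [-71.3  25.5] [ 4.2 -1.4]
```

>>> send_rows(
  rows=[
    [[-0.007,-0.035,0.0],[0,0,0],0],
    [[-0.007,-0.035,0.0],[0,0,0],0],
    [[-0.007,-0.035,0.01],[0,0,0],0],
    [[-0.007,-0.035,0.01],[0,0,0],0],
    [[-0.007,-0.035,0.015],[0,0,0],0],
    [[-0.005,-0.024,0.015],[0,0,0],0],
    [[0,-0.01,0.015],[0,0,0],0],
    [[0,0.0,0.0],[0,0,0],0],
  ],
)

```text
time: 10.5
eef_pos: [0.5134, 0.1627, 0.1311]
eef_rot: [[0.983, 0.184, -0.002], [0.184, -0.983, -0.0], [-0.002, -0.0, -1.0]]
ft_force: [0.6, 0.1, 0.1]
grip_width: -0.002
```

```bash
python3 - <<'E'
from h import *
go(b2w(-.101,-.042,.054),YAW)
c=capture("side"); cv2.imwrite("pics/side4.png",cv2.resize(c["color"][150:230,170:290],None,fx=6,fy=6,interpolation=cv2.INTER_CUBIC))
go(b2w(-.101,-.042,.054),YAW)
E
```

```text
t 10.5 pos [0.5134 0.1627 0.1311] box [-0.1005 -0.0419  0.1311] yaw 10.6 tilt [-1.7e-03 -2.0e-04 -1.0e+00] F [0.6 0.1 0.1] g -0.002
 shift mm [-0.3  0.1 77.1] turn z deg -0.0
t 10.55 pos [0.5142 0.1618 0.1318] box [-0.0999 -0.043   0.1318] yaw 10.49 tilt [-6.e-04 -3.e-04 -1.e+00] F [ 0.1 -0.6  0.2] g 0.001
 shift mm [-1.1 -1.  77.8] turn z deg -0.11
```

View pics/side4.png

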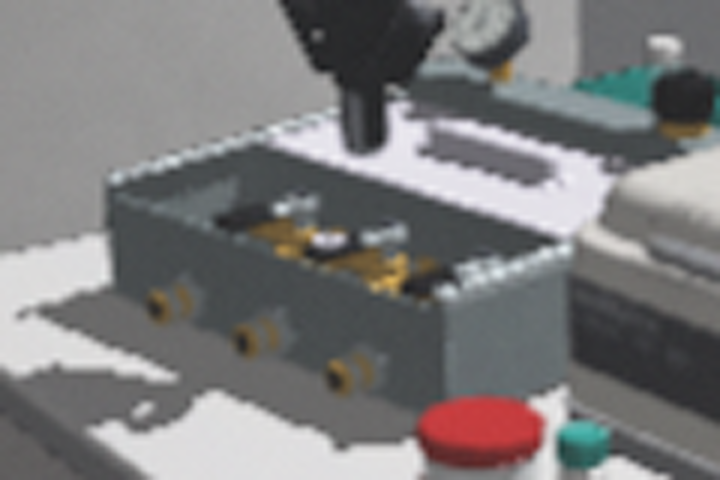

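The fingertips hover above the gap between the middle and right levers. I'll descend.

>>> send_rows(
  rows=[
    [[0.0,0.0,0.012],[0,0,0],0],
    [[0.0,0.0,0.016],[0,0,0],0],
    [[0.0,0.0,0.016],[0,0,0],0],
    [[0.0,0.0,0.014],[0,0,0],0],
    [[0.0,0.0,0.01],[0,0,0],0],
    [[0.0,0.0,0.006],[0,0,0],0],
    [[0.0,0.0,0.003],[0,0,0],0],
    [[0.0,0.0,0.0],[0,0,0],0],
  ],
)

```text
time: 11.55
eef_pos: [0.5144, 0.162, 0.0552]
eef_rot: [[0.983, 0.181, 0.0], [0.181, -0.983, 0.0], [0.0, -0.0, -1.0]]
ft_force: [0.2, 0.2, 0.3]
grip_width: 0.003
```

```bash
python3 - <<'E'
from h import *
go(b2w(-.101,-.0254,.055),YAW)
E
```

```text
t 11.55 pos [0.5144 0.162  0.0552] box [-0.0997 -0.0428  0.0552] yaw 10.45 tilt [ 3.e-04  2.e-04 -1.e+00] F [0.2 0.2 0.3] g 0.003
 shift mm [ -1.3 -17.4   0.2] turn z deg -0.15
```

>>> send_rows(
  rows=[
    [[0.0,-0.005,0.0],[0,0,0],0],
    [[0.0,-0.006,0.0],[0,0,0],0],
    [[-0.001,-0.006,0.0],[0,0,0],0],
    [[-0.001,-0.004,0.0],[0,0,0],0],
    [[-0.001,-0.004,0.0],[0,0,0],0],
    [[0.0,-0.004,0.0],[0,0,0],0],
    [[0.0,-0.004,0.0],[0,0,0],0],
    [[0.0,0.0,0.0],[0,0,0],0],
  ],
)

```text
time: 12.55
eef_pos: [0.5051, 0.1942, 0.0551]
eef_rot: [[0.983, 0.182, -0.0], [0.182, -0.983, 0.0], [-0.0, -0.0, -1.0]]
ft_force: [1.0, -1.6, 0.7]
grip_width: 0.003
```

```bash
python3 - <<'E'
from h import *
go(b2w(-.097,.006,.055),YAW)
c=capture("side"); cv2.imwrite("pics/side5.png",cv2.resize(c["color"][150:230,170:290],None,fx=6,fy=6,interpolation=cv2.INTER_CUBIC))
E
```

```text
t 12.55 pos [0.5051 0.1942 0.0551] box [-0.1029 -0.0095  0.0551] yaw 10.47 tilt [-2.e-04  2.e-04 -1.e+00] F [ 1.  -1.6  0.7] g 0.003
 shift mm [  5.8 -15.5   0.1] turn z deg -0.13
```

View pics/side5.png

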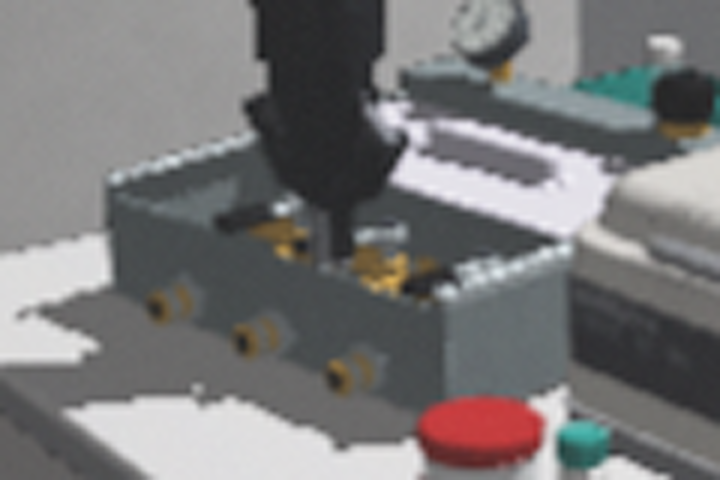

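The grip end now shows just left of the finger (293,245), so the lever is turning. I'll continue along the arc.

>>> send_rows(
  rows=[
    [[0.0,-0.004,0.0],[0,0,0],0],
    [[0.001,-0.004,0.0],[0,0,0],0],
    [[0.002,-0.004,0.0],[0,0,0],0],
    [[0.002,-0.004,0.0],[0,0,0],0],
    [[0.002,-0.004,0.0],[0,0,0],0],
    [[0.003,-0.003,0.0],[0,0,0],0],
    [[0.003,-0.003,0.0],[0,0,0],0],
    [[0.003,-0.002,0.0],[0,0,0],0],
  ],
)

```text
time: 13.6
eef_pos: [0.5152, 0.2251, 0.0549]
eef_rot: [[0.983, 0.182, -0.001], [0.182, -0.983, 0.0], [-0.001, -0.001, -1.0]]
ft_force: [-5.1, -0.8, 0.6]
grip_width: 0.001
```

```bash
python3 - <<'E'
from h import *
go(b2w(-.074,.025,.055),YAW)
E
```

```text
t 13.6 pos [0.5152 0.2251 0.0549] box [-0.0873  0.0191  0.0549] yaw 10.51 tilt [-1.4e-03  4.0e-04 -1.0e+00] F [-5.1 -0.8  0.6] g 0.001
 shift mm [13.3 -5.9 -0.1] turn z deg -0.09
```

>>> send_rows(
  rows=[
    [[0.003,-0.002,0.0],[0,0,0],0],
    [[0.003,-0.002,0.0],[0,0,0],0],
    [[0.002,-0.001,0.0],[0,0,0],0],
    [[0.002,-0.001,0.0],[0,0,0],0],
    [[0.002,0.0,0.0],[0,0,0],0],
    [[0.001,0.0,0.0],[0,0,0],0],
    [[0.0,0.0,0.0],[0,0,0],0],
    [[0.0,0.0,0.0],[0,0,0],0],
  ],
)

```text
time: 14.6
eef_pos: [0.5271, 0.2339, 0.0551]
eef_rot: [[0.983, 0.183, -0.001], [0.183, -0.983, 0.002], [-0.0, -0.002, -1.0]]
ft_force: [-5.5, 2.3, 0.4]
grip_width: -0.002
```

```bash
python3 - <<'E'
from h import *
go(b2w(-.072,.025,.055),YAW)
E
```

```text
t 14.6 pos [0.5271 0.2339 0.0551] box [-0.074   0.0255  0.0551] yaw 10.52 tilt [-5.0e-04  1.5e-03 -1.0e+00] F [-5.5  2.3  0.4] g -0.002
 shift mm [2.  0.5 0.1] turn z deg -0.08
```

Pushing gently on to the stop.

>>> send_rows(
  rows=[
    [[0.001,0.0,0.0],[0,0,0],0],
    [[0.001,0.0,0.0],[0,0,0],0],
    [[0.001,0.0,0.0],[0,0,0],0],
    [[0.001,0.0,0.0],[0,0,0],0],
    [[0.001,0.0,0.0],[0,0,0],0],
    [[0.0,0.0,0.0],[0,0,0],0],
    [[0.0,0.0,0.0],[0,0,0],0],
    [[0.0,0.0,0.0],[0,0,0],0],
  ],
)

```text
time: 15.6
eef_pos: [0.5275, 0.2341, 0.0549]
eef_rot: [[0.983, 0.184, -0.008], [0.184, -0.983, -0.002], [-0.009, 0.001, -1.0]]
ft_force: [-24.4, -3.5, 16.6]
grip_width: -0.002
```

```bash
python3 - <<'E'
from h import *
go(b2w(-.072,.025,.055),YAW)
E
```

```text
t 15.6 pos [0.5275 0.2341 0.0549] box [-0.0735  0.0257  0.0549] yaw 10.61 tilt [-0.0083 -0.0022 -1.    ] F [-24.4  -3.5  16.6] g -0.002
 shift mm [ 1.5  0.7 -0.1] turn z deg 0.01
```

That's a firm stop. I'll back off, lift, and clear the view.

>>> send_rows(
  rows=[
    [[-0.006,0.0,0.0],[0,0,0],0],
    [[-0.01,0.0,0.0],[0,0,0],0],
    [[-0.008,0.0,0.0],[0,0,0],0],
    [[0.0,0.0,-0.02],[0,0,0],0],
    [[0.0,0.0,-0.04],[0,0,0],0],
    [[0.0,0.0,-0.05],[0,0,0],0],
    [[0.0,0.02,-0.03],[0,0,0],0],
    [[0.01,0.04,0.0],[0,0,0],0],
  ],
)

```text
time: 16.6
eef_pos: [0.5305, 0.1741, 0.1988]
eef_rot: [[0.983, 0.186, 0.006], [0.186, -0.983, 0.002], [0.007, -0.001, -1.0]]
ft_force: [0.4, -1.1, 0.2]
grip_width: -0.006
```

>>> send_rows(
  rows=[
    [[0.01,0.05,0.0],[0,0,0],0],
    [[0.01,0.05,0.0],[0,0,0],0],
    [[0.0,0.05,0.0],[0,0,0],0],
    [[0.0,0.05,0.0],[0,0,0],0],
    [[0.0,0.03,0.0],[0,0,0],0],
    [[0.0,0.01,0.0],[0,0,0],0],
    [[0.0,0.0,0.0],[0,0,0],0],
    [[0.0,0.0,0.0],[0,0,0],0],
  ],
)

```text
time: 17.6
eef_pos: [0.5928, -0.0581, 0.1953]
eef_rot: [[0.983, 0.184, 0.0], [0.184, -0.983, 0.001], [0.001, -0.001, -1.0]]
ft_force: [0.2, 0.4, -0.5]
grip_width: -0.0
```

```bash
python3 - <<'E'
from h import *
c=capture("top"); cv2.imwrite("pics/top6.png",cv2.resize(c["color"][125:255,120:260],None,fx=5,fy=4.6,interpolation=cv2.INTER_CUBIC))
d=capture("side"); cv2.imwrite("pics/side6.png",cv2.resize(d["color"][130:290,160:360],None,fx=4,fy=3.7,interpolation=cv2.INTER_CUBIC))
go(b2w(-.072,.025,.055),YAW)
E
```

```text
t 17.7 pos [ 0.5928 -0.0585  0.1953] box [-0.0631 -0.274   0.1953] yaw 10.61 tilt [ 3.e-04  6.e-04 -1.e+00] F [ 0.3 -0.   0.3] g 0.002
 shift mm [  -8.9 -298.9  140.4] turn z deg 0.01
```

View pics/top6.png

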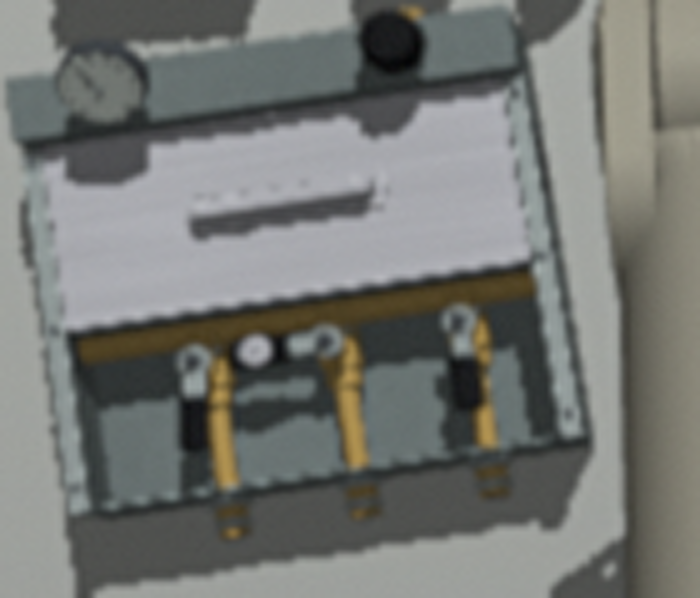

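View pics/side6.png

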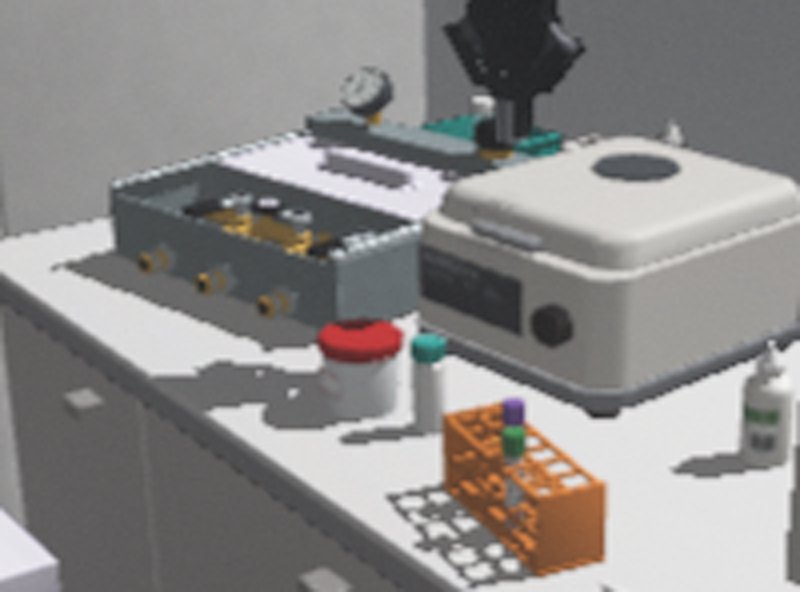

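The tagged lever now points left: pivot (326,341), tag (256,350). The plain levers look unchanged and the cover is back. A quick check of the angle:

```bash
python3 - <<'E'
from h import *
c=capture("top")
def z(x,y): return 120+(x+.5)/5-.5,125+(y+.5)/4.6-.5
r={}
for n,p,h in [("piv",(326,341),.064),("tag",(256,350),.068),("pivL",(194,361),.064),("endL",(194,450),.065),("pivR",(459,323),.064),("endR",(468,408),.065),("ribFL",(192,216),.097),("ribFR",(374,192),.097)]:
    r[n]=w2b(atz(c,*z(*p),h)); print(n,r[n].round(4))
d=r["tag"]-r["piv"]; print(np.arctan2(d[1],-d[0]))
E
```

```text
piv [-0.0533 -0.0043  0.064 ]
tag [-0.0531  0.0378  0.068 ]
pivL [-0.0537  0.0771  0.064 ]
endL [-0.1126  0.0843  0.065 ]
pivR [-0.0543 -0.0863  0.064 ]
endR [-0.1116 -0.084   0.065 ]
ribFL [0.0355 0.0577 0.097 ]
ribFR [ 0.0337 -0.0525  0.097 ]
1.5742289122871347
```

```bash
python3 -c "
from station import *
print(close_job())"
```

```text
the job is handed in; nothing more can be done
None
```

The tagged outlet, on the middle valve, is shut and the cover is fully back. I handed the job in at about 18 s with the gripper clear of everything.

- **Cover:** I pushed it back by its rib with closed fingertips until it stopped firmly (about 37 N sideways). The rib's near face moved about 118 mm from where it started, by the pictures.
- **Tagged lever:** I pushed it a quarter turn clockwise to its stop (about 25 N). The last top picture gives an angle of 1.574 rad, where fully shut is 1.571.
- **Other levers:** the two untagged levers measured the same as before, within 2–3 mm picture accuracy.
- **Loose things:** the cup, vial, rack with tubes and stain bottle look unmoved in the last side picture. I did not recheck the pen, but the arm never came near it.

No check failed. The networks gave only modest confidence for the lever (about 0.5), so I read its position from the picture by eye.

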